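# Let the weight plate down on the ratchet hoist

## Robot

A 6-joint arm with a two-finger parallel gripper is mounted at the origin on the work surface. World frame = base frame: x ahead of the robot, y to its left, z up, the work surface at z = 0. Lengths are in mm, angles in rad, forces in N, time in s.
With the tool pointing down it reaches from about 300 to 750 mm from the base axis. Payload 8.5 kg.
Tool frame: the origin (TCP) lies on the centre line of the jaws, within the pads' length; the fingertips stand 19 mm ahead of it and the grasp point (between the pads) is the TCP; x points along the fingers, z is the direction in which the jaws open and shut, and the axes are right-handed (so a half turn about x gives the same grasp; the last joint's range is limited). The gripper opens to 88 mm and grips with 3 to 60 N. Pads are 18 mm wide; open, the fingers measure 123 mm over their backs; the gripper's body (75 mm by 187 mm) begins 45 mm behind the grasp point.
Start: joints at [1.061, 0.381, 1.297, -0, 1.464, -0.215], TCP at [159.793, 526.257, 257.748] pointing down, gripper open.
Joint ranges: [-3.11, 3.11], [-0.89, 2.33], [0.22, 2.48], [-1.42, 4.56], [0.17, 2.85], [-2.88, 2.88]. Speed limits (rad/s): [2.39, 2.39, 3.14, 3.14, 3.14, 3.14].

## Interface

Orientations are given as a unit quaternion [x, y, z, w].
In Python, from station import get_obs, get_image, hand_in gives the robot as it stands.
- The arm moves only by the tool step_arm, never from a script. Its argument "commands" is one flat list of numbers, 7 for each row, row after row: the turn, a rotation vector about the tool's x, y, z in degrees, then the shift along the tool's x, y, z in mm, then the opening in per cent of the stroke, from 0 (shut) to 100 (fully open). In form: [rx, ry, rz, dx, dy, dz, gripper, rx, ry, rz, dx, dy, dz, gripper, ...]. A call has 1 to 12 rows; each row shifts and turns the commanded pose from where the row before left it, along the tool's axes as they then stand; what a row does not reach is not made up. A row lasts 1/10 s, in which the tool goes at most 50 mm and 8.59 degrees, less where a joint would pass 70% of its speed; a pose out of reach is approached as far as the arm can. A call with a gripper value outside its range is refused whole. The fingers move at their own pace and stop on an object; "force" is the grip in N (left out, the last holds). Time passes only in rows, so rows that do not move let the fingers close. It gives the time, the measured TCP pose, the force and the opening at its end, in the units of the state.
- get_obs(): the state, without advancing time (a new reading comes with each control period).
- get_image(name): name is "side" or "top" or "wrist"; returns a dict with "img" (400x640x3 uint8, red, green, blue), "depth" (400x640 float32, mm along the optical axis (not along the pixel's ray), 0 where there is no reading), "vfov" (degrees; the focal length in pixels is half the picture's height over the tangent of half this angle, whatever the lens; pixels are square), "cx", "cy" (the principal point, pixels), "T" (4x4, takes a point from camera to world coordinates); the wrist camera has in their place "mount" (4x4, takes a point from camera to tool coordinates, whose origin is the TCP and whose axes are the tool frame's). Camera axes: x right, y up, looking along -z (the intrinsics and any distortion apply to the point x, -y, -z); pixel columns grow to the right and rows downward; lengths in mm; the calibration is good to about 2 mm. A picture is of the moment at which its call begins: read the wrist's pose just before it.
- hand_in(): hands the job in, once; it reports no verdict.
The state is a dict: "time_s": time; "joint_positions": joint angles; "qvel": joint speeds; "tau": joint torques, N m; "eef_pos": TCP position; "ee_rot": TCP orientation; "force": force on the tool from outside, world axes, zero at the start; "moment": the same for the moment, N m; "width": finger opening in mm.
Only numpy, scipy, OpenCV 4.12 (cv2) and the standard library are available. Lean on these libraries where they do the work, as an engineer would, in place of code of your own. Each camera call takes 0.05 s, during which the arm holds its last target.

## Task

The steel weight plate hangs over a wooden mould, held up by the ratchet of the hand hoist. With a light push put the pawl's thumb lever fully over to release, then take the load on the crank and wind on just enough for the sprung pawl to jump off the ratchet wheel. Keep hold and ease the drum back slowly until the plate rests with its whole weight on the mould, never letting it run away or forcing it down, then let go, with the pawl still off the wheel and the moulds and everything else left where they are.

Things in the scene. Friction and masses are not known exactly. Their poses are not given: they have to be found in the camera images.
- hoist: Plywood board (235 x 515 x 15 mm) carrying the hand hoist, fixed. Origin: on the drum's upright axis, at table height. Offsets given elsewhere are in this frame at the start (x short side, y long side, z up; yaw within 0.3 rad of the world's). Board y = -130 to 385, x = -105 to 130 mm; gearbox under the drum up to z = 51 mm; mast (24 x 30 mm, top z = 206 mm) at x = 80, y = 210 mm.
- drum_axis (a point): On the upright axis of the drum, 60 mm above the table, at the height of the ratchet wheel (16 saw teeth, tip radius 48 mm, root radius about 41 mm, z = 54 to 66 mm).
- drum (a joint): Angle of ratchet drum and crank, rad: about 0.02 at the start, grows as it is let back (clockwise from above), falls as it is wound on (stops at -0.6 and 2.3). 1 rad lets the plate down 25 mm. The plate's weight (1.0 to 2.0 kg) drives the drum in the let-back direction with 4 to 8 N at the crank knob; with the pawl off and nobody holding it runs away.
- crank_knob (a point): Middle of the crank's upright wooden knob, 24 mm diameter, 52 mm tall (z = 98 to 150 mm), free to spin, 65 mm from the drum's axis. Crank arm below it: 22 mm wide, top at z = 94 mm. At the start it stands at 169 degrees about the axis (x = -64, y = 12 mm); let back, it swings clockwise past 90 degrees towards 60.
- lever (a joint): Angle of the thumb lever, rad: 0 engaged (start), 0.7 fully over (slightly springy stop). Turns clockwise from above, stays where left, takes 2 to 4 N at the tab, bears 15 N at most. A torsion spring joins it to the pawl: with the lever over, the loaded tooth still traps the pawl until the drum is wound on by 0.02 to 0.06 rad (1 to 4 mm at the knob).
- lever_pivot (a point): Upright axis of the thumb lever and pawl, 76 mm above the table, at x = -52.5, y = -51.5 mm.
- lever_tab (a point): Middle of the lever's upright steel tab, z = 102 mm: 8 mm thick, 26 mm along the lever, z = 72 to 112 mm, 52 mm from the pivot. At the start it is on the -y side of the pivot; push its +x face towards -x, round the pivot. Lever arm below: 14 mm wide, top at z = 80 mm.
- pawl_tip (a point): Tip of the steel pawl, a round nose of 3.5 mm radius, 60 mm above the table. Seated in the ratchet it is about 46 mm from the drum's axis, when off the wheel about 68 mm.
- press: Steel weight plate (100 x 90 x 22 mm) on a grey arm that slides on the mast; origin at the middle of the plate's underside, at x = -15, y = 210 mm, 87 mm above the table at the start. It moves only up and down, with the drum; it is not to run faster than 60 mm/s, nor to press on a mould with over 40 N, its own weight included.
- mould_thin: Flat wooden mould, 90 x 76 x 30 mm, loose on the board (its underside at z = 15 mm), origin at the middle of its underside. Either this or the thick one lies below the plate, the other waits at about y = 330 mm.
- mould_thick: The same but 42 mm thick.
- can: Drinks can, 54 mm diameter, 105 mm tall, standing on the table; leave alone. Origin under its middle.
- saucepan: Dark saucepan, 144 mm diameter, 60 mm high, with a long handle; leave alone. Origin under the pan's middle.
- screwdriver: Screwdriver with a yellow handle lying on the table; leave alone. Origin under its middle.

How it is judged:
By the outcome, as a careful person would: the job done as asked, in the order asked, and still so for the second after the job is handed in, with the robot touching nothing.
It also fails if it takes over 66 s, if anything falls off the work surface, if the arm or the gripper's body presses on something with over 40 N, if the wrist force passes 120 N, or if a joint passes its speed limit or range.

## Working session

There is one attempt and no reset: what is moved stays moved. The work goes in short steps, Python scripts to look and compute and a tool call to move; the robot and the scene stay as the last step left them, time stands still between calls to the robot, and variables do not carry over. Pictures are saved under pics/ and viewed, and the job is handed in when it is done.

Besides the shell and the picture viewer there is one more tool, called after "Emit:" by a JSON object that holds its "op" and its "data", one argument or row to a line. step_arm: Moves the arm, as the interface text tells. Its arguments: {"type":"object","properties":{"commands":{"type":"array","items":{"type":"number"}},"force":{"type":"number"}},"required":["commands"]}

```bash
mkdir -p pics; ls; python3 - <<'E'
from station import get_obs,get_image
import cv2,numpy as np
print(get_obs())
for n in ["side","top","wrist"]:
    d=get_image(n); cv2.imwrite(f"pics/{n}0.png",d["img"][:,:,::-1]); np.savez(f"pics/{n}0.npz",**d)
    print(n,d["vfov"],d["cx"],d["cy"],d.get("T",d.get("mount")), [k for k in d], (d["depth"]>0).mean())
E
```

```text
pics
{'time_s': 0.0, 'joint_positions': array([ 1.06070061e+00,  3.81158008e-01,  1.29824082e+00, -1.24355994e-07,
        1.46357444e+00, -2.15293669e-01]), 'qvel': array([ 9.04284987e-05,  2.19655700e-04, -2.70727705e-04, -2.83714441e-03,
        2.21716195e-04,  2.88970444e-04]), 'tau': array([-1.99246504e-03, -4.37921011e+01, -2.24563658e+01,  7.12901610e-02,
        3.50877328e-02, -1.30594840e-04]), 'eef_pos': array([159.67801145, 526.05211327, 257.16487137]), 'ee_rot': array([-0.42134433,  0.56845698,  0.42094377,  0.5675667 ]), 'force': array([ 0.73197266,  0.05588436, -0.53439249]), 'moment': array([-0.00204426,  0.02268123,  0.00788849]), 'width': 88.2792300939047}
side 50.582915370558425 317.60633879498573 198.0843158277187 [[-9.94322412e-01  5.45432823e-02 -9.13672361e-02  3.37498750e+02]
 [-1.06408219e-01 -5.05775270e-01  8.56077489e-01  1.31670284e+03]
 [ 4.81987597e-04  8.60939258e-01  5.08707540e-01  8.78990143e+02]
 [ 0.00000000e+00  0.00000000e+00  0.00000000e+00  1.00000000e+00]] ['img', 'depth', 'vfov', 'cx', 'cy', 'T'] 0.9960625
top 47.01893282941688 326.27928811630323 202.96759481021408 [[ 2.57579492e-02  9.95834963e-01 -8.74600115e-02  3.70471944e+02]
 [-9.99661321e-01  2.53342147e-02 -5.95162076e-03  1.31297577e+01]
 [-3.71110134e-03  8.75836921e-02  9.96150252e-01  1.57324228e+03]
 [ 0.00000000e+00  0.00000000e+00  0.00000000e+00  1.00000000e+00]] ['img', 'depth', 'vfov', 'cx', 'cy', 'T'] 0.9959375
wrist 61.158719593323504 319.4945851339501 198.5365601748046 [[-3.37405646e-04  3.00292152e-01 -9.53847215e-01 -1.26970347e+02]
 [-4.69831534e-04  9.53847117e-01  3.00292287e-01  7.53848345e+01]
 [ 9.99999833e-01  5.49467813e-04 -1.80746681e-04 -1.48864205e-01]
 [ 0.00000000e+00  0.00000000e+00  0.00000000e+00  1.00000000e+00]] ['img', 'depth', 'vfov', 'cx', 'cy', 'mount'] 0.99589453125
```

View pics/side0.png

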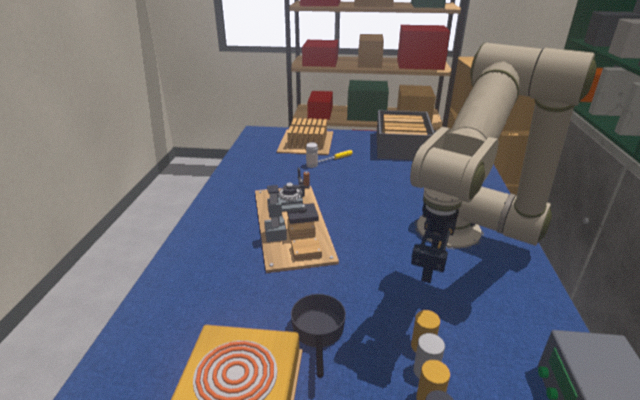

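View pics/top0.png

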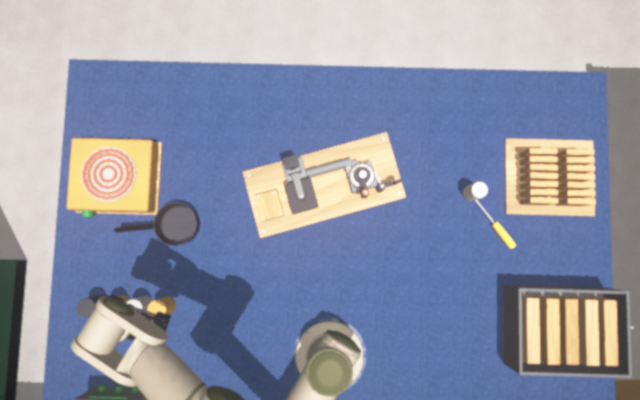

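View pics/wrist0.png

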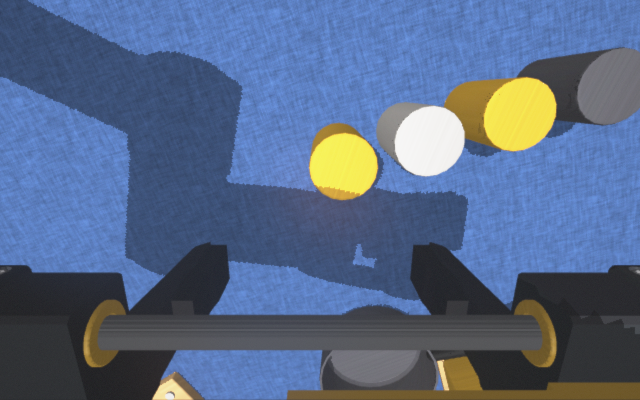

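```bash
cat > h.py <<'E'
import numpy as np,cv2
from scipy.spatial.transform import Rotation as R
def cam(d,T=None):
    f=200/np.tan(np.radians(d["vfov"])/2); return f,float(d["cx"]),float(d["cy"]),(d["T"] if T is None else T)
def ray(d,u,v,T=None):
    f,cx,cy,T=cam(d,T); r=np.array([(u-cx)/f,-(v-cy)/f,-1]); return T[:3,3],T[:3,:3]@r
def onz(d,u,v,z,T=None):
    o,r=ray(d,u,v,T); return o+r*(z-o[2])/r[2]
def cloud(d,T=None):
    f,cx,cy,T=cam(d,T); v,u=np.mgrid[0:400,0:640]; Z=d["depth"]
    P=np.stack([(u-cx)/f*Z,-(v-cy)/f*Z,-Z],-1); return P@T[:3,:3].T+T[:3,3]
def proj(d,p,T=None):
    f,cx,cy,T=cam(d,T); q=T[:3,:3].T@(np.asarray(p,float)-T[:3,3]); return cx+f*q[0]/-q[2], cy-f*q[1]/-q[2]
def wristT(obs,d):
    M=np.eye(4); M[:3,:3]=R.from_quat(obs["ee_rot"]).as_matrix(); M[:3,3]=obs["eef_pos"]; return M@d["mount"]
E
python3 - <<'E'
import numpy as np,cv2
from h import *
d=dict(np.load("pics/top0.npz")); im=d["img"]
cv2.imwrite("pics/topz.png",cv2.resize(im[115:250,230:420][:,:,::-1],None,fx=4,fy=4,interpolation=cv2.INTER_CUBIC))
s=dict(np.load("pics/side0.npz"))
cv2.imwrite("pics/sidez.png",cv2.resize(s["img"][130:275,230:370][:,:,::-1],None,fx=4,fy=4,interpolation=cv2.INTER_CUBIC))
P=cloud(d); 
for uv in [(300,100),(450,300),(200,100),(560,100),(250,180),(380,145),(361,176)]: print(uv,P[uv[1],uv[0]].round(0))
P=cloud(s)
for uv in [(180,300),(300,380),(380,200),(275,260)]: print(uv,P[uv[1],uv[0]].round(0))
E
```

```text
(300, 100) [869. 124.  -1.]
(450, 300) [ 191. -402.    1.]
(200, 100) [857. 472.   8.]
(560, 100) [ 891. -786.   -2.]
(250, 180) [580. 285.  15.]
(380, 145) [ 712. -157.   17.]
(361, 176) [590. -88. 100.]
(180, 300) [831. 457.  -0.]
(300, 380) [447. 682.  -1.]
(380, 200) [ 242. -178.   -2.]
(275, 260) [587. 266.  15.]
```

View pics/topz.png

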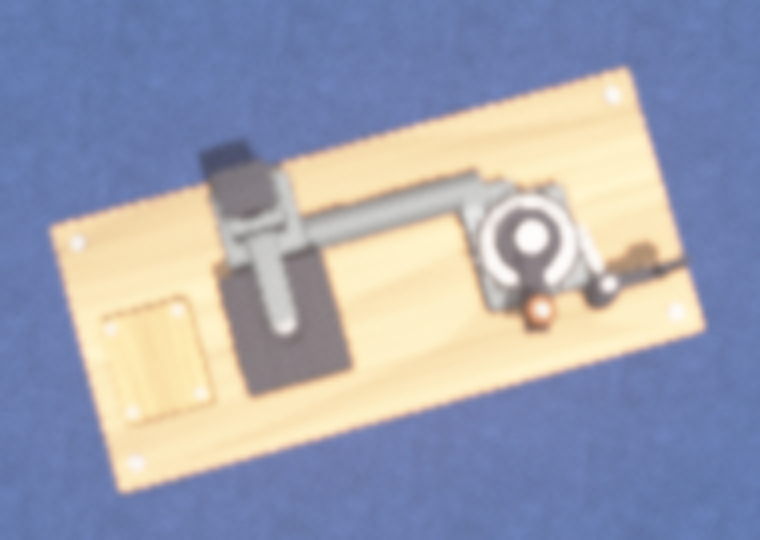

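View pics/sidez.png

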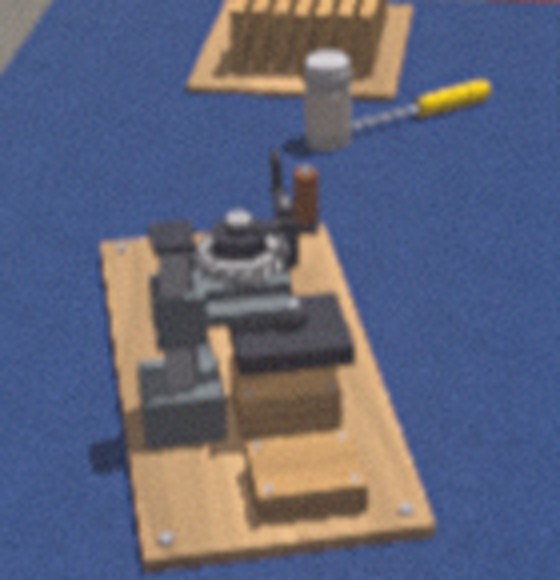

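```bash
python3 - <<'E'
import numpy as np,cv2
from h import *
d=dict(np.load("pics/top0.npz")); P=cloud(d); s=dict(np.load("pics/side0.npz")); S=cloud(s)
hsv=cv2.cvtColor(d["img"],cv2.COLOR_RGB2HSV); 
m=((P[...,2]>7)&(P[...,0]>350)&(P[...,0]<760)&(P[...,1]>-240)&(P[...,1]<340)&~((hsv[...,0]>100)&(hsv[...,0]<130)&(hsv[...,1]>100))).astype(np.uint8)
m2=((hsv[...,0]<30)&(hsv[...,1]>60)).astype(np.uint8)
m2[:115]=0;m2[250:]=0;m2[:,:235]=0;m2[:,415:]=0
c=max(cv2.findContours(m2,0,1)[0],key=cv2.contourArea); r=cv2.minAreaRect(c); b=cv2.boxPoints(r)
print(r,b)
man=np.array([(50,228),(628,67),(705,327),(122,492)])/4+[230,115]
for q in (b,man):
    W=np.array([onz(d,u,v,15) for u,v in q]); print(W.round(1)); print(np.linalg.norm(np.diff(np.vstack([W,W[:1]]),axis=0),axis=1).round(1))
W=np.array([onz(d,u,v,15) for u,v in man])  # order: TL(x+,y+), TR(x+,y-), BR(x-,y-), BL
ey=(W[0]-W[1])+(W[3]-W[2]); yaw=np.arctan2(-ey[0],ey[1])
c,si=np.cos(yaw),np.sin(yaw); Rz=np.array([[c,-si,0],[si,c,0],[0,0,1]])
o=W.mean(0)-Rz@[12.5,127.5,15]; print("yaw",yaw,"origin",o)
def h2w(p): return o+Rz@np.array(p,float)
for n,p in dict(knobtop=(-64,12,150),axis=(0,0,100),tab=(-52.5,-103.5,112),plate=(-15,210,109)).items():
    w=h2w(p); print(n,w.round(1),"topz",((np.array(proj(d,w))-[230,115])*4).round(0),"sidez",((np.array(proj(s,w))-[230,130])*4).round(0))
H=(P-o)@Rz
for box in [(-40,10,310,350),(-60,30,180,240)]:
    k=(H[...,0]>box[0])&(H[...,0]<box[1])&(H[...,1]>box[2])&(H[...,1]<box[3]); print(box,k.sum(),np.median(H[k][:,2]))
E
```

```text
((323.3846435546875, 184.57693481445312), (67.97198486328125, 149.5383758544922), 74.74488067626953) [[242.30772 171.46156]
 [386.57697 132.1154 ]
 [404.46155 197.6923 ]
 [260.19232 237.03847]]
[[ 608.3  312.8   15. ]
 [ 757.7 -179.    15. ]
 [ 532.1 -243.1   15. ]
 [ 386.   242.9   15. ]]
[514.  234.5 507.5 233. ]
[[ 606.4  312.    15. ]
 [ 759.  -180.5   15. ]
 [ 535.4 -249.2   15. ]
 [ 382.7  241.7   15. ]]
[515.6 233.9 514.1 234.5]
yaw 0.3009963003321911 origin [596.76612026 -94.44331252   0.        ]
knobtop [ 532.1 -102.   150. ] topz [545. 309.] sidez [305. 166.]
axis [596.8 -94.4 100. ] topz [532. 236.] sidez [238. 213.]
tab [ 577.3 -208.9  112. ] topz [676. 261.] sidez [275. 150.]
plate [520.2 101.7 109. ] topz [286. 323.] sidez [289. 317.]
(-40, 10, 310, 350) 178 45.06053610582342
(-60, 30, 180, 240) 553 109.8019755147875
```

```bash
cat >> h.py <<'E'
yaw0=0.3010; O=np.array([596.8,-94.4,0]); c_,s_=np.cos(yaw0),np.sin(yaw0); RH=np.array([[c_,-s_,0],[s_,c_,0],[0,0,1]])
def h2w(p): return O+RH@np.array(p,float)
def w2h(p): return (np.asarray(p)-O)@RH
def ang(v): return np.degrees(np.arctan2(v[1],v[0]))
E
python3 - <<'E'
from h import *
from station import get_obs
o=get_obs(); M=R.from_quat(o["ee_rot"]).as_matrix(); print(M.round(3)); print("z ang",ang(M[:,2]),"y",ang(M[:,1]),"j",o["joint_positions"].round(3), o["force"])
E
```

```text
[[-0.001 -0.957  0.291]
 [-0.001  0.291  0.957]
 [-1.     0.    -0.001]]
z ang 73.1093680476627 y 163.109353227126 j [ 1.061  0.381  1.298  0.     1.464 -0.215] [ 0.30986096 -0.94691339  0.74792285]
```

Emit:
{"op": "step_arm", "data": {
  "commands": [0,0,0,0,-34,-32,50,0,0,0,0,-34,-32,50,0,0,0,0,-34,-32,50,0,0,0,0,-34,-32,50,0,0,0,0,-34,-32,50,0,0,0,0,-34,-32,50,0,0,0,0,-34,-32,50,0,0,0,0,-34,-32,50,0,0,0,0,-34,-32,50,0,0,0,0,-34,-32,50,0,0,0,0,-34,-32,50,0,0,0,0,-34,-32,50]
}}

```text
time_s: 1.35
eef_pos: [439.1, 38.4, 257.8]
ee_rot: [-0.421, 0.568, 0.421, 0.568]
force: [0.6, 1.9, -0.7]
width: 43.8
```

Emit:
{"op": "step_arm", "data": {
  "commands": [0,0,0,0,-34,-32.7,50,0,0,0,0,-34,-32.7,50,0,0,0,0,-34,-32.7,50,0,0,0,0,-34,-32.7,50,0,0,0,0,-34,-32.7,50,0,0,0,0,-34,-32.7,50,8,0,0,0,0,0,50,8,0,0,0,0,0,50,8,0,0,0,0,0,50,8,0,0,0,0,0,50,8,0,0,0,0,0,50,8,0,0,0,0,0,50]
}}

```text
time_s: 2.55
eef_pos: [576.7, -206.7, 257.4]
ee_rot: [-0.152, 0.691, 0.152, 0.69]
force: [0.5, 0.7, 0.3]
width: 44.1
```

Emit:
{"op": "step_arm", "data": {
  "commands": [7.9,0,0,20,0,0,50,0,0,0,0,0,0,50]
}}

```text
time_s: 2.75
eef_pos: [576.1, -206.3, 235.4]
ee_rot: [-0.104, 0.701, 0.106, 0.698]
force: [-0.7, 0.4, 0.1]
width: 43.8
```

```bash
python3 - <<'E'
from h import *
from station import get_obs,get_image
o=get_obs(); d=get_image("wrist"); T=wristT(o,d); d["T"]=T; np.savez("pics/w1.npz",**d); cv2.imwrite("pics/w1.png",d["img"][:,:,::-1])
M=R.from_quat(o["ee_rot"]).as_matrix(); print(o["eef_pos"],ang(M[:,2]),M[:,0].round(3),w2h(o["eef_pos"]),o["time_s"],o["force"])
for n,p in dict(tab=(-52.5,-103.5,112),knobtop=(-63.8,12.4,150),axis=(0,0,100),pivot=(-52.5,-51.5,76),bc1=(130,-130,15),bc2=(-105,-130,15)).items(): print(n,np.round(proj(d,h2w(p)),1))
E
```

```text
[ 576.05286914 -206.31120886  235.40235276] 17.139210653826986 [-0.004  0.002 -1.   ] [ -52.99326993 -100.72872207  235.40235276] 2.75 [-0.72752254  0.35379018  0.05395351]
tab [318.1 199.5]
knobtop [297.1  24.7]
axis [390.8  57.1]
pivot [318.2 127. ]
bc1 [489.1 195.8]
bc2 [269.9 196.1]
```

View pics/w1.png

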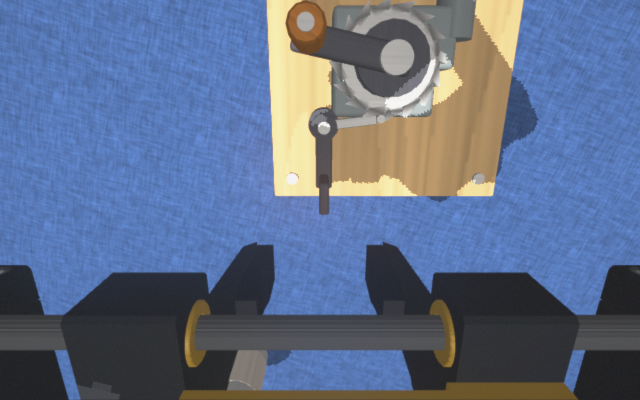

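Emit:
{"op": "step_arm", "data": {
  "commands": [0,0,0,25,0,0,50,0,0,0,25,0,0,50,0,0,0,25,0,0,50,0,0,0,25,0,0,50,0,0,0,14,0,0,50,0,0,0,8,0,0,50,0,0,0,0,0,0,50]
}}

```text
time_s: 3.5
eef_pos: [576.8, -206.7, 115.5]
ee_rot: [-0.106, 0.699, 0.107, 0.699]
force: [-0.4, -0.6, 0.3]
width: 43.8
```

```bash
sed -i 's/^def h2w/O=O+RH@np.array([4.2,1.2,0])\ndef h2w/' h.py; cat > snap.py <<'E'
import sys
from h import *
from station import get_obs,get_image
n=sys.argv[1]
o=get_obs(); d=get_image("wrist"); T=wristT(o,d); d["T"]=T; np.savez(f"pics/{n}.npz",**d); cv2.imwrite(f"pics/{n}.png",d["img"][:,:,::-1])
M=R.from_quat(o["ee_rot"]).as_matrix(); print(o["eef_pos"].round(1),"zang board",ang(M[:,2])-np.degrees(yaw0),M[:,0].round(3),"board",w2h(o["eef_pos"]).round(1),o["time_s"],"F board",(o["force"]@RH).round(2),"j6",o["joint_positions"][5])
for n,p in dict(tab=(-52.5,-103.5,112),knobtop=(-63.8,12.4,150),axis=(0,0,100),pivot=(-52.5,-51.5,76),bc1=(130,-130,15),bc2=(-105,-130,15)).items(): print(n,np.round(proj(d,h2w(p)),1))
E
python3 snap.py w2
```

```text
[ 576.8 -206.7  115.5] zang board 0.07936227054809564 [-0.001  0.    -1.   ] board [ -56.6 -102.6  115.5] 3.5 F board [-0.52 -0.45  0.35] j6 -0.8394914217227977
tab [324.6 277.8]
knobtop [279.9 -87. ]
axis [464.3  19.5]
pivot [324.1 146. ]
bc1 [571.4 240.8]
bc2 [250.9 240.5]
```

View pics/w2.png

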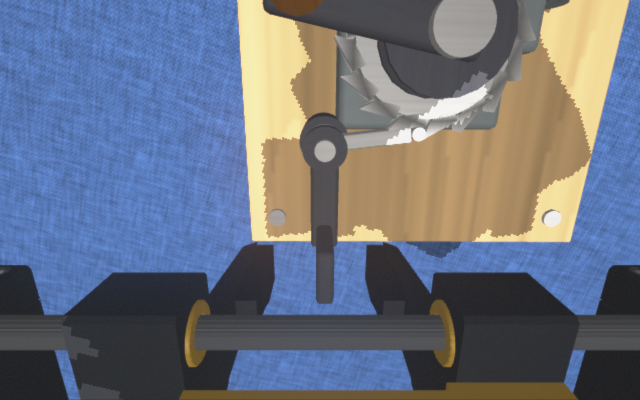

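Emit:
{"op": "step_arm", "data": {
  "commands": [0,0,0,3,0,-4,50,0,0,0,0,0,-4,50,0,0,0,0,0,-3,50,0,0,0,0,0,-1.5,50,0,0,0,0,0,0,50]
}}

```text
time_s: 4.05
eef_pos: [564.7, -210.6, 113.0]
ee_rot: [-0.106, 0.699, 0.106, 0.699]
force: [-0.1, -0.4, 0.7]
width: 44.2
```

Emit:
{"op": "step_arm", "data": {
  "commands": [4,0,0,0,1.4,-3.5,50,4,0,0,0,1.4,-3.5,50,4,0,0,0,1.4,-3.5,50]
}}

```text
time_s: 4.35
eef_pos: [554.2, -209.0, 113.0]
ee_rot: [-0.031, 0.706, 0.031, 0.707]
force: [2.7, -0.5, -1.1]
width: 44.1
```

Emit:
{"op": "step_arm", "data": {
  "commands": [4,0,0,0,1.4,-3.5,50,4,0,0,0,1.4,-3.5,50,4,0,0,0,1.4,-3.5,50,4,0,0,0,1.4,-3.5,50,4,0,0,0,1.4,-3.5,50,2,0,0,0,0.7,-1.75,50]
}}

```text
time_s: 4.95
eef_pos: [535.7, -200.4, 113.2]
ee_rot: [0.104, 0.699, -0.105, 0.7]
force: [2.4, -3.5, -0.3]
width: 44.7
```

```bash
python3 snap.py w3
```

```text
[ 535.7 -200.4  113.2] zang board -34.17977042548358 [ 0.002 -0.002 -1.   ] board [-94.  -84.3 113.2] 4.95 F board [ 1.28 -4.03 -0.29] j6 -0.2690594328758848
tab [420.4 265.7]
knobtop [185.8   6.5]
axis [398.2 -40.5]
pivot [347.1 150.6]
bc1 [651.8  74.5]
bc2 [338.3 263.8]
```

View pics/w3.png

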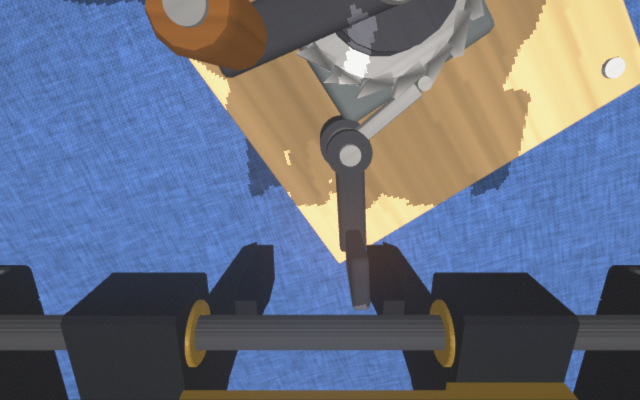

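Emit:
{"op": "step_arm", "data": {
  "commands": [2,0,0,0,0.7,-1.8,50,2,0,0,0,0.7,-1.8,50,2,0,0,0,0.7,-1.8,50]
}}

```text
time_s: 5.3
eef_pos: [531.3, -196.8, 113.2]
ee_rot: [0.14, 0.692, -0.14, 0.694]
force: [2.4, -2.2, 0.1]
width: 43.9
```

Emit:
{"op": "step_arm", "data": {
  "commands": [0.5,0,0,0,0.3,-0.8,50,0,0,0,0,0,0,50]
}}

```text
time_s: 5.5
eef_pos: [530.5, -195.9, 113.1]
ee_rot: [0.142, 0.692, -0.143, 0.693]
force: [1.4, -2.7, 0.4]
width: 43.9
```

Emit:
{"op": "step_arm", "data": {
  "commands": [0,0,0,0,0.3,-0.8,50,0,0,0,0,0,0,50]
}}

```text
time_s: 5.7
eef_pos: [529.6, -195.0, 112.9]
ee_rot: [0.142, 0.692, -0.143, 0.693]
force: [2.1, -2.4, 0.5]
width: 44.1
```

```bash
cat > lev.py <<'E'
from h import *
from station import get_obs
o=get_obs(); M=R.from_quat(o["ee_rot"]).as_matrix()
p=w2h(o["eef_pos"]+M[:,2]*o["width"]/2)[:2]-[-52.5,-51.5]
r=np.hypot(*p); print("theta",np.degrees(np.arctan2(-p[0],-p[1])+np.arcsin(4/r)),"r",r,"tool",ang(M[:,2])-np.degrees(yaw0),"F",np.linalg.norm(o["force"][:2]),w2h(o["eef_pos"]))
E
python3 lev.py
```

```text
theta 40.33033681889549 r 49.52006925569262 tool -40.50343752576832 F 3.2277013605911473 [-98.17478002 -77.38284846 112.88847885]
```

Emit:
{"op": "step_arm", "data": {
  "commands": [0.5,0,0,0,0.2,-0.7,50,0,0,0,0,0,0,50]
}}

```text
time_s: 5.9
eef_pos: [528.9, -194.5, 112.8]
ee_rot: [0.146, 0.692, -0.146, 0.692]
force: [1.7, -2.3, 1.9]
width: 44.0
```

Emit:
{"op": "step_arm", "data": {
  "commands": [0.5,0,0,0,0.2,-0.7,50,0,0,0,0,0,0,50]
}}

```text
time_s: 6.1
eef_pos: [528.4, -194.0, 112.8]
ee_rot: [0.149, 0.691, -0.149, 0.691]
force: [2.5, -2.6, 0.9]
width: 43.9
```

Emit:
{"op": "step_arm", "data": {
  "commands": [0.5,0,0,0,0.2,-0.7,50,0,0,0,0,0,0,50]
}}

```text
time_s: 6.3
eef_pos: [528.4, -193.9, 112.9]
ee_rot: [0.152, 0.69, -0.152, 0.691]
force: [5.3, -5.1, -0.6]
width: 44.4
```

Emit:
{"op": "step_arm", "data": {
  "commands": [0.5,0,0,0,0.2,-0.7,50,0,0,0,0,0,0,50]
}}

```text
time_s: 6.5
eef_pos: [528.4, -193.6, 112.9]
ee_rot: [0.155, 0.689, -0.155, 0.691]
force: [8.2, -5.0, -2.0]
width: 44.0
```

Emit:
{"op": "step_arm", "data": {
  "commands": [0,0,0,0,0,3,50,0,0,0,0,0,5,50,0,0,0,0,0,6,50,0,0,0,-20,0,0,50,0,0,0,-35,0,0,50,0,0,0,-35,0,0,50,0,0,0,-10,0,0,50,0,0,0,0,0,0,50]
}}

```text
time_s: 7.3
eef_pos: [540.2, -199.0, 213.6]
ee_rot: [0.155, 0.689, -0.155, 0.691]
force: [0.1, -0.4, 0.3]
width: 44.2
```

```bash
python3 snap.py w4
```

```text
[ 540.2 -199.   213.6] zang board -42.529971343478636 [ 0.002 -0.001 -1.   ] board [-89.3 -84.4 213.6] 7.3 F board [-0.04 -0.42  0.29] j6 -0.11731794356104898
tab [372.7 192.3]
knobtop [226.3  71.2]
axis [329.   19.1]
pivot [322.3 131.5]
bc1 [533.4  48.8]
bc2 [335.6 217.1]
```

View pics/w4.png

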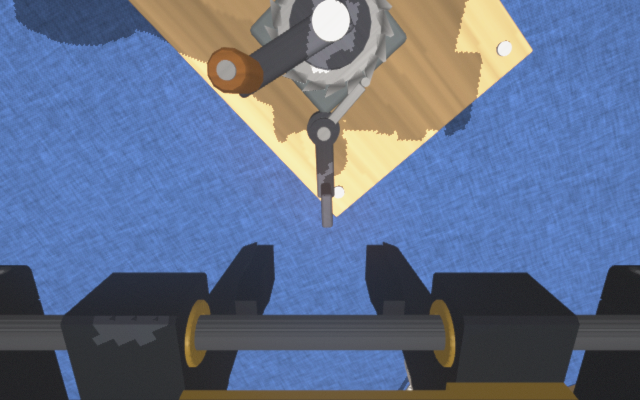

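Emit:
{"op": "step_arm", "data": {
  "commands": [-8.5,0,0,0,0,0,57,-8.5,0,0,0,0,0,57,-8.5,0,0,0,0,0,57,-8.5,0,0,0,0,0,57,-8.5,0,0,0,0,0,57,-8.5,0,0,0,0,0,57,-8.5,0,0,0,0,0,57,-8.5,0,0,0,0,0,57,-8.5,0,0,0,0,0,57,-8.5,0,0,0,0,0,57,-8.5,0,0,0,0,0,57,-8.5,0,0,0,0,0,57]
}}

```text
time_s: 8.55
eef_pos: [539.3, -198.7, 210.4]
ee_rot: [-0.439, 0.554, 0.442, 0.553]
force: [0.5, 0.1, -0.2]
width: 50.5
```

Emit:
{"op": "step_arm", "data": {
  "commands": [-8.5,0,0,0,0,0,57,-8.5,0,0,0,0,0,57,-2.5,0,0,0,0,0,57]
}}

```text
time_s: 8.85
eef_pos: [539.4, -198.7, 210.4]
ee_rot: [-0.526, 0.471, 0.529, 0.471]
force: [-0.1, -0.1, 0.5]
width: 49.8
```

```bash
cat > go.py <<'E'
import sys
from h import *
from station import get_obs
o=get_obs(); M=R.from_quat(o["ee_rot"]).as_matrix(); t=h2w([float(a) for a in sys.argv[1:4]])
print("board",w2h(o["eef_pos"]).round(1),"zang",(ang(M[:,2])-np.degrees(yaw0)).round(2),"tool shift to target",((t-o["eef_pos"])@M).round(1), "F tool",(o["force"]@M).round(2),"t",o["time_s"],"w",o["width"])
E
python3 go.py -63.8 12.4 213
```

```text
board [-90.  -83.8 210.4] zang 79.23 tool shift to target [-2.4 -7.7 99.4] F tool [-0.48  0.15 -0.11] t 8.85 w 49.797500510723346
```

Emit:
{"op": "step_arm", "data": {
  "commands": [0,0,0,0,-2,25,57,0,0,0,0,-2,25,57,0,0,0,0,-2,25,57,0,0,0,0,-1.7,24.4,57,0,0,0,0,0,0,57]
}}

```text
time_s: 9.35
eef_pos: [536.0, -96.9, 210.9]
ee_rot: [-0.526, 0.472, 0.528, 0.471]
force: [0.4, -0.8, -0.0]
width: 50.0
```

```bash
python3 snap.py w5; python3 go.py -63.8 12.4 213
```

```text
[536.  -96.9 210.9] zang board 79.11658492937406 [-0.004  0.002 -1.   ] board [-63.   14.5 210.9] 9.35 F board [ 0.15 -0.84 -0.03] j6 -2.0783769556685
tab [165.  247.6]
knobtop [317.4 224.6]
axis [317.6 277.5]
pivot [244.3 217.6]
bc1 [229.7 355.3]
bc2 [164.7 159.8]
board [-63.2  13.  211.1] zang 79.07 tool shift to target [-1.9  0.5 -0.7] F tool [ 0.45  0.2  -0.18] t 9.4 w 50.490764278073165
```

View pics/w5.png

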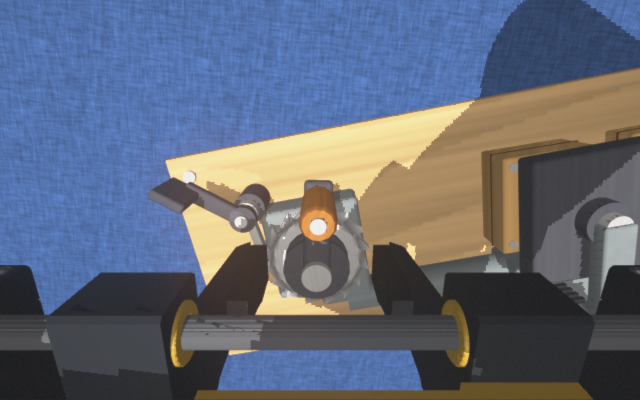

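Emit:
{"op": "step_arm", "data": {
  "commands": [0,0,0,22,0,0,57,0,0,0,22,0,0,57,0,0,0,22,0,0,57,0,0,0,14,0,-0.5,57,0,0,0,6,0,0,57,0,0,0,0,0,0,57]
}}

```text
time_s: 10.0
eef_pos: [536.5, -100.4, 125.6]
ee_rot: [-0.525, 0.473, 0.527, 0.472]
force: [0.7, 0.2, 0.4]
width: 50.0
```

```bash
python3 snap.py w6; python3 go.py -63.8 12.4 125
```

```text
[ 536.5 -100.4  125.6] zang board 78.91953259087774 [-0.002  0.001 -1.   ] board [-63.6  10.9 125.6] 10.0 F board [0.73 0.01 0.39] j6 -2.0803318542059106
tab [ 97.8 323.3]
knobtop [326.6 313.2]
axis [324.1 357.2]
pivot [220.1 268.8]
bc1 [211.7 423. ]
bc2 [118.9 182.2]
board [-63.3  10.8 126.5] zang 78.93 tool shift to target [1.5 0.8 1.4] F tool [0.62 0.19 0.03] t 10.05 w 50.18134218226008
```

View pics/w6.png

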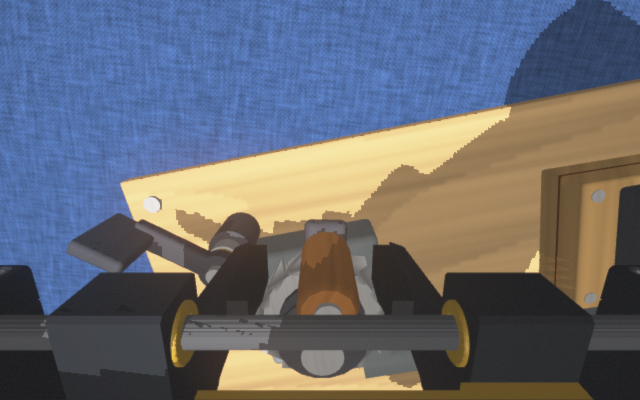

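Emit:
{"op": "step_arm", "data": {
  "commands": [0,0,0,0,0.5,1.5,40,0,0,0,0,0,0,30,0,0,0,0,0,0,24,0,0,0,0,0,0,20,0,0,0,0,0,0,20,0,0,0,0,0,0,20],
  "force": 20
}}

```text
time_s: 10.65
eef_pos: [536.3, -98.2, 127.1]
ee_rot: [0.526, -0.472, -0.526, -0.472]
force: [-0.8, 2.6, 3.8]
width: 23.3
```

```bash
python3 go.py -63.8 12.4 125
```

```text
board [-63.1  13.1 127.1] zang 78.97 tool shift to target [ 2.1  0.5 -0.8] F tool [-3.84  0.49  2.69] t 10.65 w 23.279083722519182
```

Emit:
{"op": "step_arm", "data": {
  "commands": [-0.9,0,0,0,0,-1,20,-0.9,0,0,0,0,-1,20,0,0,0,0,0,0,20]
}}

```text
time_s: 10.95
eef_pos: [536.5, -100.0, 127.1]
ee_rot: [-0.534, 0.463, 0.534, 0.464]
force: [-1.1, 5.4, 5.6]
width: 23.2
```

```bash
python3 go.py -63.8 12.4 125; python3 - <<'E'
from h import *
from station import get_image
for n in("top","side"):
    d=get_image(n); np.savez(f"pics/{n}1.npz",**d)
    b=(300,130,420,220) if n=="top" else (230,150,370,260)
    cv2.imwrite(f"pics/{n}1.png",cv2.resize(d["img"][b[1]:b[3],b[0]:b[2],::-1],None,fx=5,fy=5,interpolation=cv2.INTER_CUBIC))
E
python3 snap.py w7
```

```text
board [-63.5  11.4 127.1] zang 80.82 tool shift to target [2.1 0.5 1. ] F tool [-5.61  0.35  5.55] t 10.95 w 23.220556916930914
[536.4 -99.9 127.1] zang board 80.79607993761371 [ 0.     0.001 -1.   ] board [-63.5  11.5 127.1] 11.05 F board [0.91 5.35 5.42] j6 -2.113144473404191
tab [ 95.3 315. ]
knobtop [325.2 311. ]
axis [319.5 355. ]
pivot [218.6 264.3]
bc1 [203.9 417.9]
bc2 [118.9 175. ]
```

View pics/w7.png

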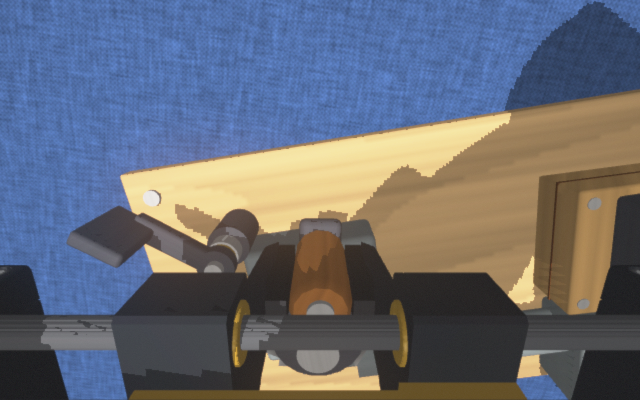

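View pics/top1.png

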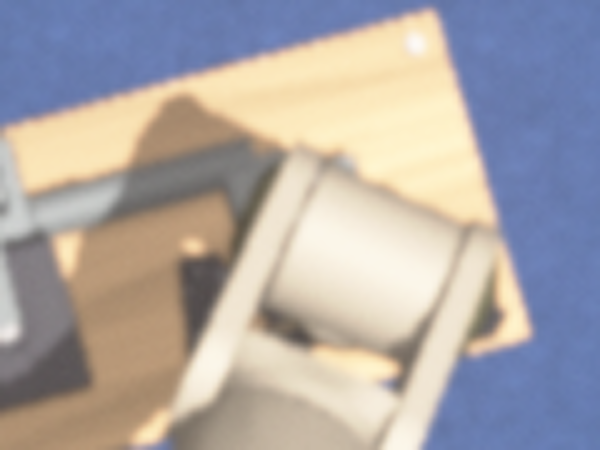

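View pics/side1.png

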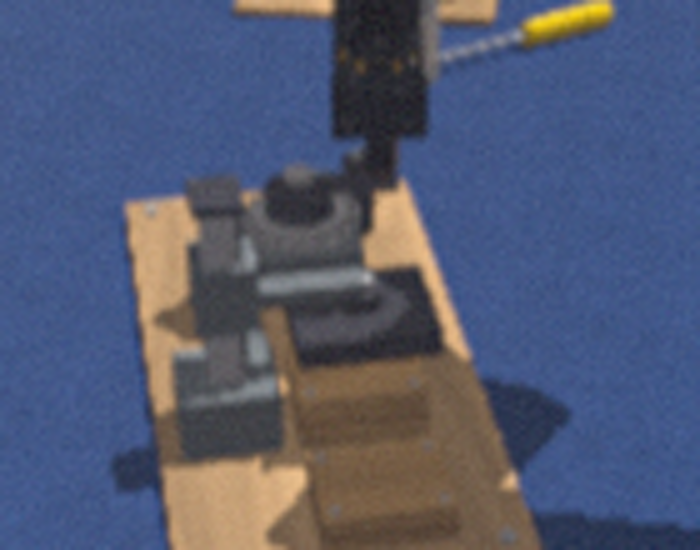

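Emit:
{"op": "step_arm", "data": {
  "commands": [-0.9,0,0,0,0,-1,20,0,0,0,0,0,0,20]
}}

```text
time_s: 11.3
eef_pos: [536.6, -100.9, 127.1]
ee_rot: [-0.537, 0.459, 0.538, 0.46]
force: [-2.0, 5.4, 6.5]
width: 23.6
```

```bash
python3 go.py -63.8 12.4 125; for i in 1 2 3; do python3 -c "
from station import get_obs,get_image
import numpy as np
o=get_obs(); print(o['moment'],o['force'])"; done
```

```text
board [-63.7  10.5 127.1] zang 81.72 tool shift to target [2.1 0.4 1.9] F tool [-6.49  1.16  5.61] t 11.3 w 23.59465609413053
[0.83798278 0.18570578 0.08007894] [-2.01867547  5.35004319  6.48990183]
[0.83798278 0.18570578 0.08007894] [-2.01867547  5.35004319  6.48990183]
[0.83798278 0.18570578 0.08007894] [-2.01867547  5.35004319  6.48990183]
```

Emit:
{"op": "step_arm", "data": {
  "commands": [-0.9,0,0,0,0,-1,20,0,0,0,0,0,0,20]
}}

```text
time_s: 11.5
eef_pos: [536.7, -101.9, 127.1]
ee_rot: [-0.541, 0.455, 0.541, 0.455]
force: [-1.7, 5.1, 5.6]
width: 23.5
```

```bash
python3 go.py -63.8 12.4 125; python3 snap.py w8
```

```text
board [-63.8   9.5 127.1] zang 82.62 tool shift to target [2.1 0.4 2.9] F tool [-5.6  0.8  5.3] t 11.5 w 23.54340906974084
[ 536.7 -101.9  127.1] zang board 82.62145586126857 [ 0.     0.001 -1.   ] board [-63.8   9.5 127.1] 11.5 F board [-0.11  5.36  5.61] j6 -2.148228829109596
tab [ 96.3 309. ]
knobtop [331.  311.2]
axis [319.5 355. ]
pivot [220.7 261.5]
bc1 [198.5 415.1]
bc2 [121.6 168.8]
```

View pics/w8.png

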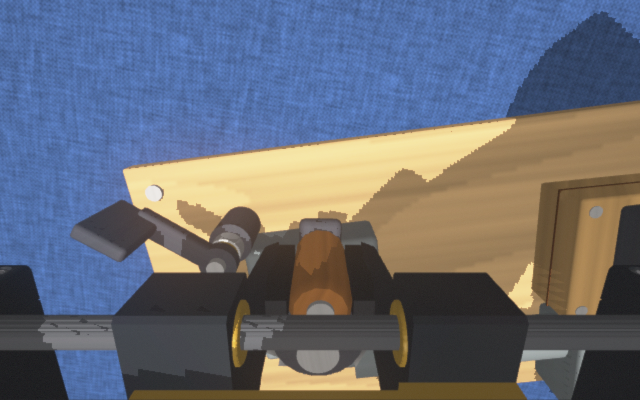

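Emit:
{"op": "step_arm", "data": {
  "commands": [-0.7,0,0,0,0,-0.8,20,0,0,0,0,0,0,20]
}}

```text
time_s: 11.75
eef_pos: [536.8, -102.6, 127.1]
ee_rot: [-0.544, 0.452, 0.544, 0.452]
force: [-1.5, 5.5, 6.0]
width: 23.3
```

Emit:
{"op": "step_arm", "data": {
  "commands": [1,0,0,0,0,1.1,20,1,0,0,0,0,1.1,20,1,0,0,0,0,1.1,20,1,0,0,0,0,1.1,20]
}}

```text
time_s: 12.15
eef_pos: [536.2, -98.3, 127.1]
ee_rot: [-0.527, 0.471, 0.528, 0.471]
force: [-0.2, 4.6, 5.0]
width: 23.7
```

Emit:
{"op": "step_arm", "data": {
  "commands": [1,0,0,0,0,1.1,20,1,0,0,0,0,1.1,20]
}}

```text
time_s: 12.35
eef_pos: [536.1, -96.1, 127.1]
ee_rot: [-0.519, 0.48, 0.519, 0.48]
force: [-0.1, 4.8, 5.5]
width: 23.1
```

```bash
python3 go.py -63.8 12.4 125; python3 snap.py w9
```

```text
board [-62.7  15.2 127.1] zang 77.25 tool shift to target [ 2.1  0.5 -3. ] F tool [-5.48 -0.27  4.8 ] t 12.35 w 23.07459420099639
[536.1 -96.1 127.1] zang board 77.25368233723788 [ 0.001  0.001 -1.   ] board [-62.7  15.2 127.1] 12.35 F board [1.31 4.62 5.49] j6 -2.0450493867667627
tab [ 94.2 326.6]
knobtop [314.1 310.8]
axis [319.5 354.8]
pivot [214.8 269.9]
bc1 [214.7 422.9]
bc2 [114.6 187. ]
```

View pics/w9.png

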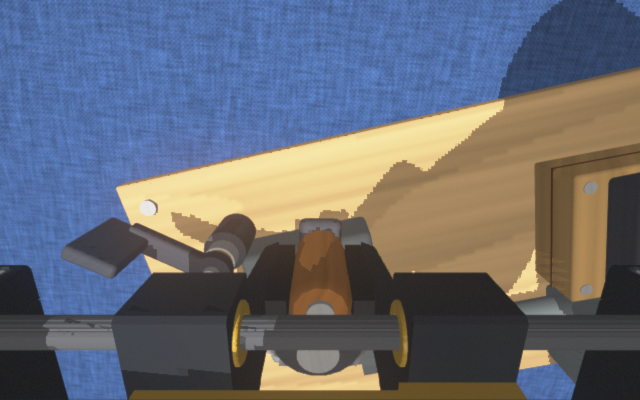

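Emit:
{"op": "step_arm", "data": {
  "commands": [2.5,0,0,0,-0.06,2.84,20,2.5,0,0,0,-0.06,2.84,20,2.5,0,0,0,-0.06,2.84,20,2.5,0,0,0,-0.06,2.84,20,2.5,0,0,0,-0.06,2.84,20,2.5,0,0,0,-0.06,2.84,20,2.5,0,0,0,-0.06,2.84,20,2.5,0,0,0,-0.06,2.84,20]
}}

```text
time_s: 13.2
eef_pos: [538.7, -73.7, 127.1]
ee_rot: [-0.428, 0.562, 0.427, 0.564]
force: [2.3, 5.0, 3.2]
width: 23.1
```

```bash
cat > st.py <<'E'
from h import *
from station import get_obs
o=get_obs(); M=R.from_quat(o["ee_rot"]).as_matrix(); b=w2h(o["eef_pos"])
phi=ang(b); z=ang(M[:,2])-np.degrees(yaw0)
print("board",b.round(1),"phi",phi.round(2),"r",np.hypot(*b[:2]).round(2),"drum",round(0.02+np.radians(169-phi),3),"zang err",round(z-(phi-90),2),"F tool",(o["force"]@M).round(2),"t",o["time_s"],"w",round(o["width"],1),"j6",o["joint_positions"][5].round(2))
E
python3 st.py
```

```text
board [-53.5  35.8 127.1] phi 146.2 r 64.41 drum 0.418 zang err 0.99 F tool [-3.15 -0.84  5.46] t 13.2 w 23.1 j6 -1.65
```

Emit:
{"op": "step_arm", "data": {
  "commands": [2.5,0,0,0,-0.06,2.84,20,2.5,0,0,0,-0.06,2.84,20,2.5,0,0,0,-0.06,2.84,20,2.5,0,0,0,-0.06,2.84,20,2.5,0,0,0,-0.06,2.84,20,2.5,0,0,0,-0.06,2.84,20,2.5,0,0,0,-0.06,2.84,20,2.5,0,0,0,-0.06,2.84,20]
}}

```text
time_s: 14.0
eef_pos: [549.1, -53.6, 127.2]
ee_rot: [-0.324, 0.628, 0.323, 0.63]
force: [5.4, 2.6, 1.3]
width: 23.3
```

```bash
python3 st.py
```

```text
board [-37.7  51.9 127.2] phi 126.0 r 64.11 drum 0.77 zang err 1.18 F tool [-1.32 -2.91  5.28] t 14.0 w 23.3 j6 -1.26
```

Emit:
{"op": "step_arm", "data": {
  "commands": [2.5,0,0,0,-0.06,2.84,20,2.5,0,0,0,-0.06,2.84,20,2.5,0,0,0,-0.06,2.84,20,2.5,0,0,0,-0.06,2.84,20,2,0,0,0,-0.06,2.3,20]
}}

```text
time_s: 14.5
eef_pos: [558.5, -43.8, 127.2]
ee_rot: [-0.257, 0.658, 0.255, 0.66]
force: [5.3, -0.2, 0.2]
width: 23.3
```

```bash
python3 st.py
```

```text
board [-25.8  58.4 127.2] phi 113.79 r 63.87 drum 0.984 zang err 1.4 F tool [-0.22 -3.75  3.75] t 14.5 w 23.3 j6 -1.03
```

Emit:
{"op": "step_arm", "data": {
  "commands": [1.2,0,0,0,-0.4,1.36,20,1.2,0,0,0,-0.4,1.36,20,1.2,0,0,0,-0.02,1.36,20,1.2,0,0,0,-0.02,1.36,20]
}}

```text
time_s: 14.9
eef_pos: [562.8, -40.7, 127.2]
ee_rot: [-0.229, 0.668, 0.228, 0.67]
force: [4.4, 1.8, 2.0]
width: 23.5
```

```bash
python3 st.py
```

```text
board [-20.7  60.2 127.2] phi 109.0 r 63.65 drum 1.067 zang err 1.44 F tool [-2.01 -1.26  4.63] t 14.9 w 23.5 j6 -0.94
```

Emit:
{"op": "step_arm", "data": {
  "commands": [1.2,0,0,0,-0.1,1.36,20,1.2,0,0,0,-0.1,1.36,20]
}}

```text
time_s: 15.1
eef_pos: [565.1, -39.2, 127.2]
ee_rot: [-0.215, 0.673, 0.214, 0.675]
force: [4.3, 1.6, 1.4]
width: 23.8
```

```bash
python3 st.py
```

```text
board [-18.1  60.9 127.2] phi 106.56 r 63.58 drum 1.11 zang err 1.48 F tool [-1.4  -1.19  4.4 ] t 15.1 w 23.8 j6 -0.89
```

Emit:
{"op": "step_arm", "data": {
  "commands": [0.6,0,0,0,-0.05,0.68,20,0.6,0,0,0,-0.05,0.68,20,0.6,0,0,0,-0.05,0.68,20,0.6,0,0,0,-0.05,0.68,20,0.6,0,0,0,-0.05,0.68,20,0,0,0,0,0,0,20]
}}

```text
time_s: 15.7
eef_pos: [568.1, -37.4, 127.2]
ee_rot: [-0.197, 0.678, 0.196, 0.68]
force: [4.6, 3.8, 2.5]
width: 23.3
```

```bash
python3 st.py
```

```text
board [-14.7  61.7 127.2] phi 103.42 r 63.47 drum 1.165 zang err 1.65 F tool [-2.51  0.77  5.96] t 15.7 w 23.3 j6 -0.84
```

Emit:
{"op": "step_arm", "data": {
  "commands": [0.6,0,0,0,-0.05,0.68,20,0.6,0,0,0,-0.05,0.68,20,0,0,0,0,0,0,20]
}}

```text
time_s: 16.0
eef_pos: [569.3, -36.8, 127.1]
ee_rot: [-0.19, 0.68, 0.189, 0.682]
force: [4.9, 2.3, 2.9]
width: 23.6
```

```bash
python3 st.py
```

```text
board [-13.4  62.  127.1] phi 102.19 r 63.43 drum 1.186 zang err 1.68 F tool [-2.84 -0.6   5.35] t 16.0 w 23.6 j6 -0.82
```

Emit:
{"op": "step_arm", "data": {
  "commands": [0.5,0,0,0,-0.02,0.57,20,0,0,0,0,0,0,20]
}}

```text
time_s: 16.2
eef_pos: [569.8, -36.5, 127.2]
ee_rot: [-0.187, 0.681, 0.186, 0.683]
force: [3.2, 2.7, 1.1]
width: 23.2
```

Emit:
{"op": "step_arm", "data": {
  "commands": [0.5,0,0,0,-0.02,0.57,20,0,0,0,0,0,0,20]
}}

```text
time_s: 16.4
eef_pos: [569.8, -36.5, 127.2]
ee_rot: [-0.184, 0.682, 0.183, 0.684]
force: [3.9, 1.7, 2.7]
width: 23.6
```

Emit:
{"op": "step_arm", "data": {
  "commands": [0.5,0,0,0,-0.02,0.57,20,0,0,0,0,0,0,20]
}}

```text
time_s: 16.6
eef_pos: [569.8, -36.4, 127.1]
ee_rot: [-0.181, 0.683, 0.18, 0.684]
force: [3.0, -1.3, 4.1]
width: 23.3
```

```bash
python3 st.py
```

```text
board [-12.7  62.2 127.1] phi 101.57 r 63.51 drum 1.197 zang err 0.77 F tool [-4.1  -2.62  1.93] t 16.6 w 23.3 j6 -0.79
```

Emit:
{"op": "step_arm", "data": {
  "commands": [0,0,0,0,0,0.4,20,0,0,0,0,0,0,20]
}}

```text
time_s: 16.8
eef_pos: [569.9, -36.3, 127.1]
ee_rot: [-0.181, 0.684, 0.18, 0.684]
force: [2.3, -2.9, 4.8]
width: 23.2
```

```bash
cat > avg.py <<'E'
from h import *
from station import get_obs,get_image
F=[]
for i in range(8):
    get_image("side"); o=get_obs(); M=R.from_quat(o["ee_rot"]).as_matrix(); F.append(o["force"]@M)
F=np.array(F); print(F.mean(0).round(2),F.std(0).round(2),o["time_s"])
E
python3 avg.py;python3 st.py
```

```text
[-5.63 -2.96  0.37] [0.39 0.36 0.35] 17.2
board [-12.7  62.2 127.1] phi 101.51 r 63.5 drum 1.198 zang err 0.85 F tool [-5.2  -3.14 -0.  ] t 17.2 w 23.6 j6 -0.79
```

Emit:
{"op": "step_arm", "data": {
  "commands": [0,0,0,0,0,0.3,20,0,0,0,0,0,0,20]
}}

```text
time_s: 17.4
eef_pos: [569.9, -36.3, 127.1]
ee_rot: [-0.181, 0.684, 0.18, 0.683]
force: [0.5, -2.3, 6.4]
width: 23.3
```

```bash
python3 avg.py;python3 st.py; python3 - <<'E'
from h import *
from station import get_image
d=get_image("side"); np.savez("pics/side2.npz",**d); b=(230,150,370,260)
cv2.imwrite("pics/side2.png",cv2.resize(d["img"][b[1]:b[3],b[0]:b[2],::-1],None,fx=5,fy=5,interpolation=cv2.INTER_CUBIC))
P=cloud(d); H=P.copy(); H[...]=(P-O)@RH
for d_,n in ((H,"side"),):
    k=(H[...,0]>-55)&(H[...,0]<25)&(H[...,1]>185)&(H[...,1]<250)&(H[...,2]>60); print(np.percentile(H[k][:,2],[10,50,90]))
d=get_image("top"); P=cloud(d); H=(P-O)@RH
k=(H[...,0]>-55)&(H[...,0]<-25)&(H[...,1]>180)&(H[...,1]<240)&(H[...,2]>50); print(np.percentile(H[k][:,2],[10,50,90]))
E
python3 snap.py w10
```

```text
[-6.06 -2.87 -1.51] [0.46 0.43 0.67] 17.8
board [-12.6  62.2 127.1] phi 101.46 r 63.5 drum 1.199 zang err 0.9 F tool [-5.32 -2.84 -0.75] t 17.8 w 23.4 j6 -0.79
[74.53449359 78.28888518 97.88421162]
[74.89060225 79.45885128 84.79381831]
[570.  -36.3 127.1] zang board 12.35663383887033 [-0.    -0.001 -1.   ] board [-12.6  62.2 127.1] 17.9 F board [-0.87 -3.03  6.05] j6 -0.7864565046239295
tab [193.9 490. ]
knobtop [161.8 394.4]
axis [315.1 353.9]
pivot [221.4 375.4]
bc1 [423.  421.7]
bc2 [170.4 379.2]
```

View pics/side2.png

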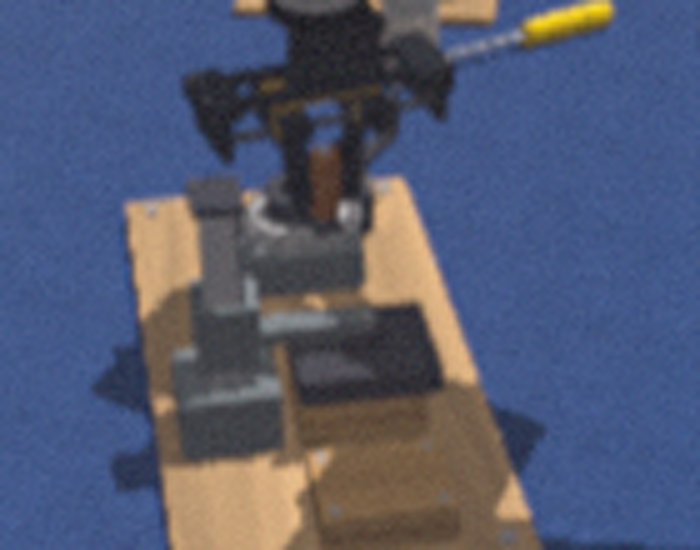

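View pics/w10.png

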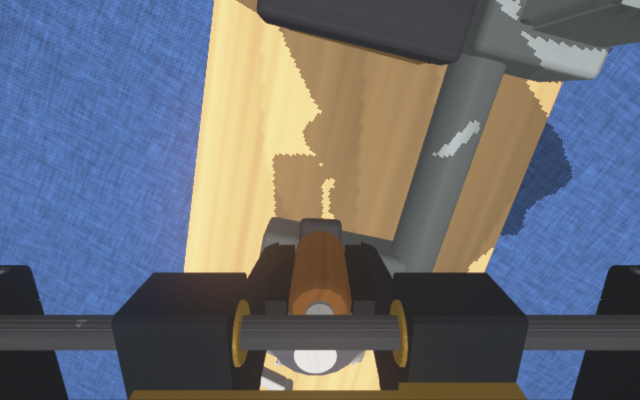

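Emit:
{"op": "step_arm", "data": {
  "commands": [0,0,0,0,0,0,30,0,0,0,0,0,0,40,0,0,0,0,0,0,50,0,0,0,0,0,0,57,0,0,0,0,0,0,57]
}}

```text
time_s: 18.45
eef_pos: [569.9, -35.5, 126.6]
ee_rot: [-0.181, 0.684, 0.181, 0.683]
force: [0.3, -0.4, -0.9]
width: 50.1
```

```bash
python3 avg.py;python3 snap.py w11
```

```text
[-0.13  0.07  0.04] [0.41 0.41 0.38] 18.85
[570.1 -35.6 126.8] zang board 12.363746686275327 [ 0. -0. -1.] board [-12.3  62.9 126.8] 18.85 F board [0.75 0.45 0.5 ] j6 -0.7863279138407057
tab [192.8 491.7]
knobtop [160.3 396.4]
axis [314.2 355.4]
pivot [220.5 376.7]
bc1 [422.5 422.8]
bc2 [169.5 380.3]
```

View pics/w11.png

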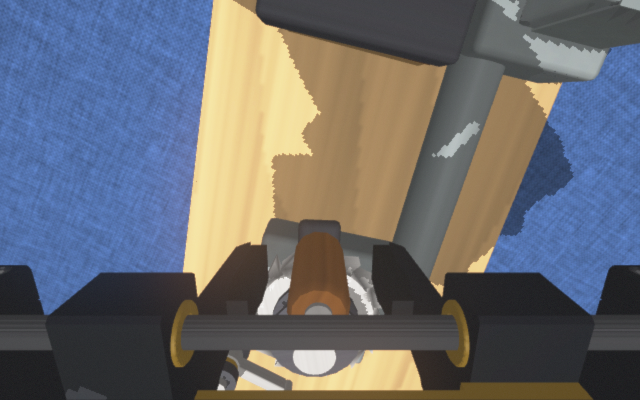

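Knob stands still between the open jaws, centred at about (318,310). I'll rise and move back to get an unobstructed view.

Emit:
{"op": "step_arm", "data": {
  "commands": [0,0,0,-15,0,0,57,0,0,0,-30,0,0,57,0,0,0,-35,0,0,57,0,0,0,-35,0,0,57,0,0,0,-25,20,0,57,0,0,0,0,0,0,57]
}}

```text
time_s: 19.5
eef_pos: [560.5, -17.2, 270.3]
ee_rot: [-0.182, 0.681, 0.18, 0.686]
force: [0.2, -0.7, 0.2]
width: 50.6
```

```bash
python3 go.py -63 -170 262
```

```text
board [-16.   83.3 270.3] zang 12.44 tool shift to target [   8.8 -237.2 -100.5] F tool [-0.2  -0.76 -0.17] t 19.5 w 50.6249300609407
```

Emit:
{"op": "step_arm", "data": {
  "commands": [0,0,0,0,-33,-14,57,0,0,0,0,-33,-14,57,0,0,0,0,-33,-14,57,0,0,0,0,-33,-14,57,0,0,0,0,-33,-14,57,0,0,0,0,-33,-10,57,0,0,0,0,0,0,57]
}}

```text
time_s: 20.2
eef_pos: [588.4, -234.0, 264.1]
ee_rot: [-0.179, 0.685, 0.18, 0.683]
force: [-0.9, -0.1, -0.4]
width: 50.2
```

```bash
python3 snap.py w12; python3 - <<'E'
from h import *
from station import get_image
d=get_image("top"); np.savez("pics/top3.npz",**d); b=(230,115,420,250)
cv2.imwrite("pics/top3.png",cv2.resize(d["img"][b[1]:b[3],b[0]:b[2],::-1],None,fx=4,fy=4,interpolation=cv2.INTER_CUBIC))
w=dict(np.load("pics/w12.npz"))
import math
for t in (0,.6,.7,.78): print("tab",t,np.round(proj(w,h2w((-52.5-52*math.sin(t),-51.5-52*math.cos(t),112))),1))
E
```

```text
[ 588.4 -234.   264.1] zang board 12.135183747420616 [-0.002  0.001 -1.   ] board [ -53.6 -132.   264.1] 20.2 F board [-0.87  0.19 -0.38] j6 -1.0776898197531979
tab [326.4 153.5]
knobtop [350.  -21.4]
axis [420.   36.5]
pivot [338.3  89.5]
bc1 [473.7 194.2]
bc2 [273.8 151.9]
tab 0 [326.4 153.5]
tab 0.6 [293.7 135.2]
tab 0.7 [289.4 130.3]
tab 0.78 [286.3 126. ]
```

View pics/w12.png

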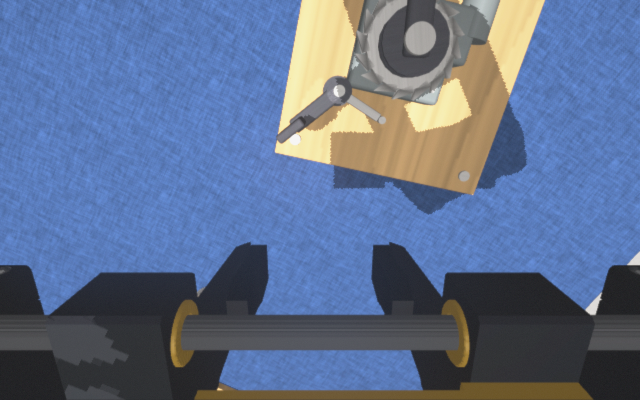

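View pics/top3.png

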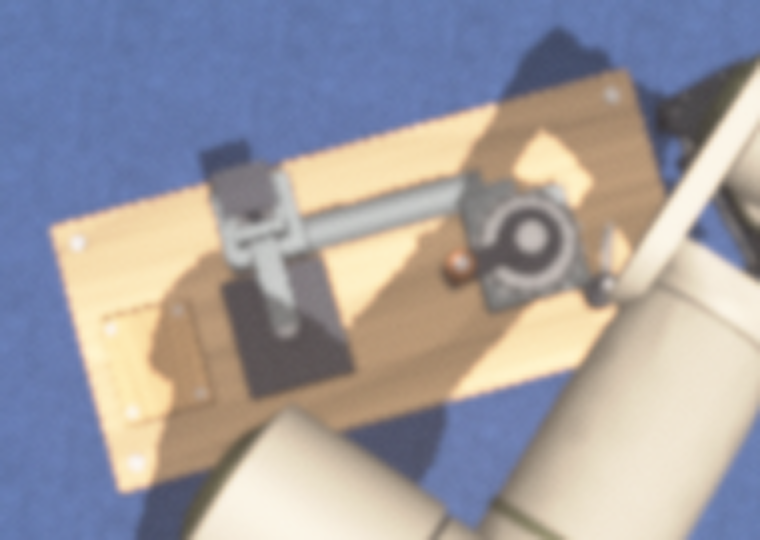

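```bash
python3 - <<'E'
from h import *
from station import hand_in,get_obs
w=dict(np.load("pics/w12.npz")); p=w2h(onz(w,382,121,62)); print("pawl tip",p.round(1),np.hypot(*p[:2]))
t=dict(np.load("pics/top3.npz")); P=(cloud(t)-O)@RH
k=(P[...,0]>-50)&(P[...,0]<-30)&(P[...,1]>185)&(P[...,1]<235)&(P[...,2]>50); print("plate top z",np.median(P[k][:,2]),k.sum())
print(get_obs()["force"]); print(hand_in())
E
```

```text
pawl tip [ -4.8 -70.3  62. ] 70.4573118072408
plate top z 78.7048463495006 96
[ 0.3054818   0.0843741  -0.15537463]
the job is handed in; nothing more can be done
None
```

The plate now rests with its whole weight on the thick mould, the pawl is off the wheel, and I handed the job in at about 20 s of the 66 s.

1. **Lever:** I pushed the tab to its stop with about 3 N, rising to about 10 N at the stop. It reads 0.7 rad in the last picture.
2. **Winding on:** I gripped the knob with 20 N and wound on about 4.5 mm (0.07 rad), slightly past the 0.06 rad upper limit given. I went that far because the pawl could not be seen from that pose. The load was then steady on the crank at about 5.4 N. When I eased back past the start, the load stayed on the crank, so the pawl was off.
3. **Lowering:** I let the plate down at about 11 mm/s, slower near the end, until the crank force fell from about +5 N to zero. I went slightly past, to about -1.5 N, which adds roughly 4 N on the mould. Then I opened the jaws and lifted clear.

**Last checks:**

| Check | Reading | Expected |
|---|---|---|
| Plate top height | 78.7 mm | 79 mm |
| Pawl tip from the drum axis | about 70 mm | 68 mm |
| Drum angle | about 1.20 rad | 1.22 rad |
| Force on the tool | about 0 N | 0 N |

The knob stayed still after release. In the top view the waiting thin mould had not moved.

**Disagreements:** The first hoist position from the top camera was about 4 mm off the wrist camera's. I corrected it to the wrist view, and later pictures matched.

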